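# Put the dropper bottles away in the covered caddy

## Robot

A 6-joint arm with a two-finger parallel gripper is mounted at the origin on a cart in front of the work surface, level with it; the furniture and walls round the work are solid. World frame = base frame: x ahead of the robot, y to its left, z up, the work surface at z = 0. Lengths are in mm, angles in rad, forces in N, time in s.
With the tool pointing down it reaches from about 375 to 975 mm from the base axis. Payload 3.8 kg.
Tool frame: the origin (TCP) lies between the finger pads; the fingertips stand 14 mm ahead of it and the grasp point (between the pads) lies 5 mm behind it (arm.tcp_to_tips is the distance from the TCP to the fingertips, in mm); z points along the fingers, y is the line along which they close (so a half turn about z gives the same grasp; the last joint's range is limited). The gripper opens to 88 mm and grips with 3 to 60 N. Pads are 18 mm wide; open, the fingers measure 123 mm over their backs; the gripper's body (75 mm by 187 mm) begins 45 mm behind the grasp point.
Start: joints at [-1.256, 0.264, 1.604, -0, 1.274, -0.037], TCP at [232.591, -633.656, 252.706] pointing down, gripper open.
Joint ranges: [-2.63, 2.63], [-0.94, 2.18], [0.31, 2.57], [-1.31, 4.45], [0, 2.66], [-2.55, 2.55]. Speed limits (rad/s): [2.57, 2.57, 3.14, 3.14, 3.14, 3.14].

## Interface

Orientations are given as a unit quaternion [x, y, z, w].
In Python, from rig import arm, vision gives the robot as it stands.
- The arm moves only by the shell command python3 -m jog 'ROWS'. ROWS is JSON, a list of rows, each a list of 5 numbers: the shift along the tool's x, y, z in m, then the turn about the tool's z in rad, then the opening, from -1 (shut) to 1 (fully open). A call has exactly 5 rows; each row shifts and turns the commanded pose from where the row before left it, along the tool's axes as they then stand; what a row does not reach is not made up. A row lasts 1/12 s, in which the tool goes at most 41.7 mm and 7.16 degrees, less where a joint would pass 70% of its speed; a pose out of reach is approached as far as the arm can. A call is refused whole if a number of a shift passes 0.0417 or a number of a turn 0.125, either way. A call with a gripper value outside its range is refused whole. The fingers move at their own pace and stop on an object; the grip force is fixed at half the most. Time passes only in rows, so rows that do not move let the fingers close, or fill a call up. It gives the time, the measured TCP pose, the force, the opening and the grip force at its end, in the units of the state.
- arm.get_state(): the state, without advancing time (a new reading comes with each control period).
- vision.grab_frame(name): name is "scene" or "top" or "wrist"; returns a dict with "color" (384x512x3 uint8, red, green, blue), "z_map" (384x512 float32, mm along the optical axis (not along the pixel's ray), 0 where there is no reading), "vfov" (degrees; the focal length in pixels is half the picture's height over the tangent of half this angle, whatever the lens; pixels are square), "cx", "cy" (the principal point, pixels), "world_to_cam" (4x4, takes a point from world to camera coordinates); the wrist camera has in their place "hand_eye" (4x4, takes a point from camera to tool coordinates, whose origin is the TCP and whose axes are the flange's). Camera axes: x right, y down, z forward; pixel columns grow to the right and rows downward; lengths in mm; the calibration is good to about 2 mm. The wrist camera is an equidistant fisheye: a pixel r from the principal point sees the ray r / f radians off the axis. A picture is of the moment at which its call begins: read the wrist's pose just before it.
- arm.hand_in(): hands the job in; it is judged then, once.
The state is a dict: "clock": time; "qpos": joint angles; "qvel": joint speeds; "tau": joint torques, N m; "position": TCP position; "tool_rot": TCP orientation; "ft_force": force on the tool from outside, world axes, zero at the start; "wrist_torque": the same for the moment, N m; "width": finger opening in mm; "grasp_force": force on a finger pad.
Only numpy, scipy, OpenCV 4.12 (cv2) and the standard library are available. Lean on these libraries where they do the work, as an engineer would, in place of code of your own. Each camera call takes 0.05 s, during which the arm holds its last target. There are 200 camera calls.

## Task

Put the three dropper bottles away in the covered six-cell caddy. Three of its cells are already taken, which cannot be seen: feel which flaps give way, and stand one bottle in each empty cell, upright and right down on the cell's floor. Keep the bottles upright all the time and leave the other things on the bench where they are.

Things in the scene. Friction and masses are not known exactly. Their poses are not given: they have to be found in the camera images.
- caddy: Covered parts caddy, fixed: grey block 132 (x) x 192 (y) mm under a bare metal cover plate 138 x 198 x 2.5 mm, top face 53.5 mm up. Origin: centre of its underside, on the bench; x, y along its sides. Six cells, at x = -30 or +30 and y = -60, 0 or +60 mm: square wells 44 x 44 mm, floor 5 mm above the bench, each under a 40 x 40 mm opening. All six look alike from outside.
- cell0 (a point): Centre of one cell's opening (caddy x -30, y -60 mm), at the cover's top face, 48.5 mm above the well's floor; axes as the caddy's. Under each of the six openings lies an opaque black flap, 3 mm below the cover's top, hinged on the well's caddy-+x side; it swings down flat against that wall when pushed (1 to 3 N under a bottle) and springs back.
- cell1 (a point): Centre of one cell's opening (caddy x -30, y +0 mm), at the cover's top face, 48.5 mm above the well's floor; axes as the caddy's. Three cells, different each time, each hold a capacitor can 30 mm across, 40 mm tall, its top 3.5 mm under the flap: there the flap gives a few mm, then stops firmly.
- cell2 (a point): Centre of one cell's opening (caddy x -30, y +60 mm), at the cover's top face, 48.5 mm above the well's floor; axes as the caddy's. The three empty cells: there the flap gives way all the way down.
- cell3 (a point): Centre of one cell's opening (caddy x +30, y -60 mm), at the cover's top face, 48.5 mm above the well's floor; axes as the caddy's. It may be taken or empty.
- cell4 (a point): Centre of one cell's opening (caddy x +30, y +0 mm), at the cover's top face, 48.5 mm above the well's floor; axes as the caddy's. It may be taken or empty.
- cell5 (a point): Centre of one cell's opening (caddy x +30, y +60 mm), at the cover's top face, 48.5 mm above the well's floor; axes as the caddy's. It may be taken or empty.
- bottle_a_center (a point): Amber dropper bottle, 102 mm tall, 50 to 100 g, one of three alike; starts upright behind the small vice. The point is half-way up, 51 mm above its base; z along the axis. Body 33 mm across to the shoulder at 62 mm above the base, black collar 24 mm across from 62 to 77 mm, 12 mm bulb on top. Grip the collar, fingertips 63 mm or more above the base to stay above the cover.
- bottle_a: The same bottle; origin at the centre of its base.
- bottle_b_center (a point): Amber dropper bottle, 102 mm tall, 50 to 100 g, one of three alike; starts upright to the right of the vice, near the bench's front edge. The point is half-way up, 51 mm above its base; z along the axis. Body 33 mm across to the shoulder at 62 mm above the base, black collar 24 mm across from 62 to 77 mm, 12 mm bulb on top. Grip the collar, fingertips 63 mm or more above the base to stay above the cover.
- bottle_b: The same bottle; origin at the centre of its base.
- bottle_c_center (a point): Amber dropper bottle, 102 mm tall, 50 to 100 g, one of three alike; starts upright to the right of the vice, farther back, before the power supply. The point is half-way up, 51 mm above its base; z along the axis. Body 33 mm across to the shoulder at 62 mm above the base, black collar 24 mm across from 62 to 77 mm, 12 mm bulb on top. Grip the collar, fingertips 63 mm or more above the base to stay above the cover.
- bottle_c: The same bottle; origin at the centre of its base.
- tin: Bystander, leave alone: small round tin with a screw lid, 49 mm across, 24 mm tall, near the front two bottles; origin at the centre of its underside.
- small_relay: Bystander, leave alone: small box-shaped relay, 20 x 28 x 22 mm, between the bottles; origin at the centre of its underside.
- marker: Bystander, leave alone: marker pen lying in front of the vice, 135 mm long, 17 mm thick; origin at the centre of its underside.
- reel: Bystander, leave alone: part-used reel of solder, 58 x 76 x 50 mm, behind the first bottle; origin at the centre of its underside.
- cup: Bystander, leave alone: mug, 82 mm across, 97 mm tall, handle on one side, behind the caddy; origin at the centre of its underside.

How it is judged (in metres and radians):
At the end, for the whole second after the job is handed in: each of the three bottles stands in a cell of the caddy, its centre within 14 mm of a cell's centre seen from above and less than 63 mm above the bench (56 mm when on the well's floor), tilted less than 0.2 rad and at rest ((horizontal distance between bottle_a_center and cell0 below 0.014 m or horizontal distance between bottle_a_center and cell1 below 0.014 m or horizontal distance between bottle_a_center and cell2 below 0.014 m or horizontal distance between bottle_a_center and cell3 below 0.014 m or horizontal distance between bottle_a_center and cell4 below 0.014 m or horizontal distance between bottle_a_center and cell5 below 0.014 m) and height (world z) of each of bottle_a_center, bottle_b_center, bottle_c_center below 0.063 m and angle between each of bottle_a_center, bottle_b_center, bottle_c_center's own z axis and vertical below 0.2 rad and linear speed of each of bottle_a, bottle_b, bottle_c below 0.03 m/s and (horizontal distance between bottle_b_center and cell0 below 0.014 m or horizontal distance between bottle_b_center and cell1 below 0.014 m or horizontal distance between bottle_b_center and cell2 below 0.014 m or horizontal distance between bottle_b_center and cell3 below 0.014 m or horizontal distance between bottle_b_center and cell4 below 0.014 m or horizontal distance between bottle_b_center and cell5 below 0.014 m) and (horizontal distance between bottle_c_center and cell0 below 0.014 m or horizontal distance between bottle_c_center and cell1 below 0.014 m or horizontal distance between bottle_c_center and cell2 below 0.014 m or horizontal distance between bottle_c_center and cell3 below 0.014 m or horizontal distance between bottle_c_center and cell4 below 0.014 m or horizontal distance between bottle_c_center and cell5 below 0.014 m)); the robot touches nothing.
It fails at once if the tin, relay, marker pen, solder reel or mug is shifted by more than 25 mm (distance of any of tin, small_relay, marker, reel, cup from where it was at the start of the episode above 0.025 m).
It fails at once if a bottle is tipped by more than about 40 degrees (angle between any of bottle_a_center, bottle_b_center, bottle_c_center's own z axis and vertical above 0.7 rad).
It also fails if it takes over 72 s, if anything falls off the work surface, if the arm or the gripper's body presses on something with over 40 N, if the wrist force passes 120 N, or if a joint passes its speed limit or range.

## Working session

There is one attempt and no reset: what is moved stays moved. The work goes in short steps, Python scripts to look and compute and a shell command to move; the robot and the scene stay as the last step left them, time stands still between calls to the robot, and variables do not carry over. Pictures are saved under pics/ and viewed, at most 10 in all, crops included, and the job is handed in when it is done.

```bash
ls; mkdir -p pics
cat > h.py <<'E'
import numpy as np, cv2
from rig import arm, vision
def save(f,n): cv2.imwrite('pics/'+n, cv2.resize(f['color'][:,:,::-1],None,fx=1.5,fy=1.5,interpolation=cv2.INTER_CUBIC))
def cloud(f):
    c=f['z_map']; H,W=c.shape; F=H/2/np.tan(np.radians(f['vfov'])/2)
    u,v=np.meshgrid(np.arange(W),np.arange(H))
    P=np.stack([(u-f['cx'])/F*c,(v-f['cy'])/F*c,c,np.ones_like(c)],-1)
    P=P@np.linalg.inv(f['world_to_cam']).T
    return P[...,:3]
E
python3 - <<'E'
from h import *
import pickle
for n in ('top','scene'):
    f=vision.grab_frame(n); save(f,n+'.png'); pickle.dump(f,open(n+'.pkl','wb'))
s=arm.get_state(); print(s['tool_rot'],s['clock'],arm.tcp_to_tips)
E
```

```text
pics
[ 9.84571710e-01  1.74978688e-01 -1.39640600e-04 -9.93520123e-04] 0.1 14.0
```

View pics/top.png

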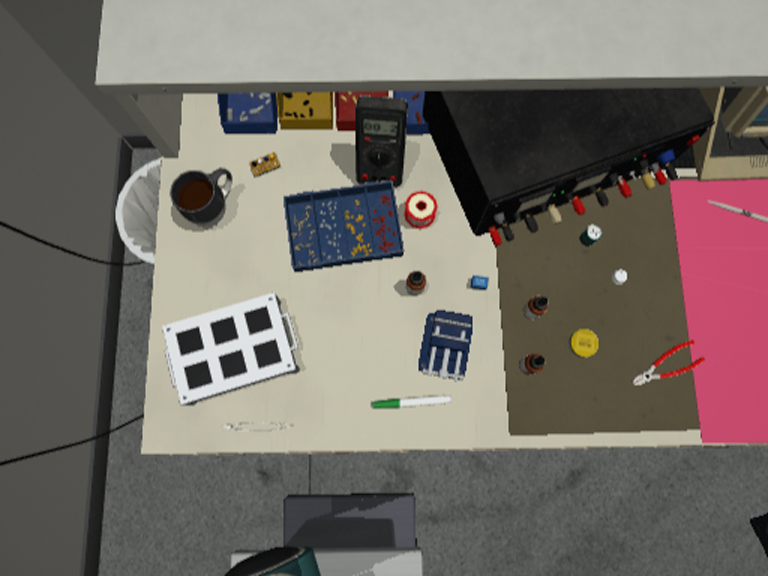

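View pics/scene.png

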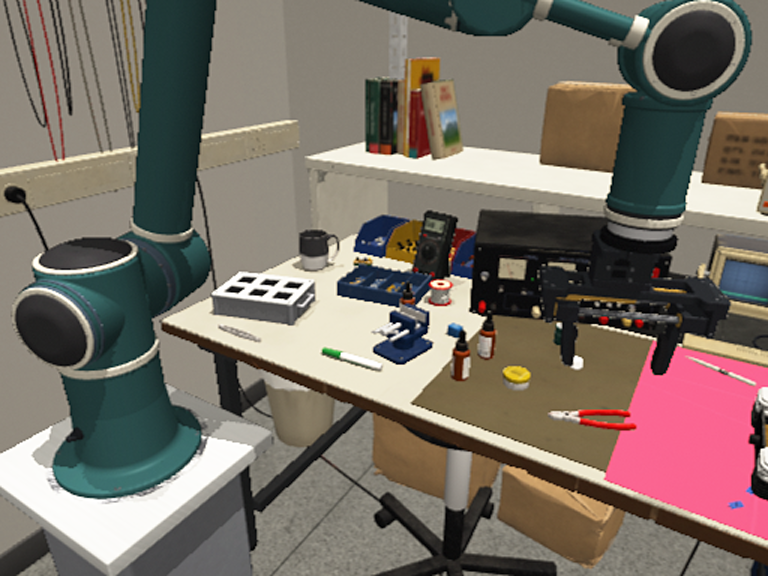

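The top view shows the caddy's cover (displayed pixels, 1.5x) with corners near (164,328), (268,296), (298,374) and (186,403). The bottle tops are at A (416,277), B (539,359) and C (541,299), the vice is at (447,345), the tin at (585,343) and the relay at (480,282).

Run:
```python
from h import *
import pickle
f=pickle.load(open('top.pkl','rb')); P=cloud(f)
np.set_printoptions(precision=1,suppress=True)
print('cam',np.linalg.inv(f['world_to_cam'])[:3,3])
for n,(u,v) in dict(A=(416,280),B=(533,362),C=(538,305)).items():
    u/=1.5;v/=1.5
    Q=P[int(v-14):int(v+14),int(u-14):int(u+14)].reshape(-1,3)
    for lo,hi in ((64,80),(85,105)):
        q=Q[(Q[:,2]>lo)&(Q[:,2]<hi)]; print(n,lo,len(q),q.mean(0) if len(q) else '',q.min(0) if len(q) else '',q.max(0) if len(q) else '')
# caddy cover
Q=P[185:275,100:205].reshape(-1,3); q=Q[(abs(Q[:,2]-53.5)<5)].astype(np.float32)
r=cv2.minAreaRect(q[:,:2]); print(r,cv2.boxPoints(r),len(q),q[:,2].mean())
# flaps dark centres
g=f['color'].max(2); m=((g<60)).astype(np.uint8); m[:185]=0;m[275:]=0;m[:,:100]=0;m[:,205:]=0
n,l,st,c=cv2.connectedComponentsWithStats(m)
for i in range(1,n):
    if st[i,4]>100: print(st[i],c[i],P[l==i].mean(0))
# tall things (obstacles)
for n,(u,v) in dict(vice=(447,345),tin=(585,343),relay=(480,282),reel=(421,210),tray=(345,225),psu=(500,220),mug=(197,195),meter=(380,140)).items():
    u/=1.5;v/=1.5
    Q=P[int(v-20):int(v+20),int(u-18):int(u+18)].reshape(-1,3); q=Q[Q[:,2]>10]; print(n,q.min(0),q.max(0))
```

```text
cam [ 351.6 -100.4 1087.1]
A 64 44 [ 592.6 -157.9   74.4] [ 584.5 -171.1   64. ] [ 604.8 -147.4   79.4]
A 85 25 [ 596.1 -158.9   97. ] [ 591.3 -164.5   88.3] [ 602.4 -153.8  101.4]
B 64 52 [ 450.2 -350.5   72.3] [ 437.9 -366.9   64.2] [ 465.5 -342.1   80. ]
B 85 26 [ 450.7 -353.    99.5] [ 444.8 -358.9   86.6] [ 456.5 -348.5  104.9]
C 64 50 [ 547.7 -361.5   71.8] [ 534.2 -378.9   64.1] [ 563.  -351.2   79.7]
C 85 29 [ 549.2 -365.7   99.1] [ 543.4 -373.3   85.6] [ 556.1 -361.   104.1]Traceback (most recent call last):
  File "<stdin>", line 13, in <module>
cv2.error: OpenCV(4.12.0) /io/opencv/modules/imgproc/src/convhull.cpp:143: error: (-215:Assertion failed) total >= 0 && (depth == CV_32F || depth == CV_32S) in function 'convexHull'
```

Run:
```python
from h import *
import pickle
f=pickle.load(open('top.pkl','rb')); P=cloud(f)
np.set_printoptions(precision=1,suppress=True)
Q=P[185:275,100:205].reshape(-1,3); q=Q[(abs(Q[:,2]-53.5)<5)].astype(np.float32)
r=cv2.minAreaRect(np.ascontiguousarray(q[:,:2])); print(r,cv2.boxPoints(r),len(q),q[:,2].mean())
g=f['color'].max(2); m=((g<60)).astype(np.uint8); m[:185]=0;m[275:]=0;m[:,:100]=0;m[:,205:]=0
n,l,st,c=cv2.connectedComponentsWithStats(m)
for i in range(1,n):
    if st[i,4]>100: print(st[i],c[i],P[l==i].mean(0))
for n,(u,v) in dict(vice=(447,345),tin=(585,343),relay=(480,282),reel=(421,210),tray=(345,225),psu=(500,220),mug=(197,195),meter=(380,140)).items():
    u/=1.5;v/=1.5
    Q=P[int(v-20):int(v+20),int(u-18):int(u+18)].reshape(-1,3); q=Q[Q[:,2]>10]; print(n,q.min(0),q.max(0))
```

```text
((486.15753173828125, 162.7318115234375), (139.454345703125, 199.49267578125), 16.185819625854492) [[391.4 239.1]
 [447.   47.5]
 [580.9  86.4]
 [525.3 278. ]] 3969 52.647385
[163 205  18  17 203] [171.7 213.1] [533.4 114.2  50.4]
[141 212  17  17 204] [149.1 220. ] [516.4 171.7  50.5]
[118 219  18  17 210] [126.2 226.9] [499.3 229.4  50.4]
[169 227  18  18 211] [177.7 235.4] [475.   96.3  55.2]
[146 234  18  18 213] [154.8 242.4] [457.7 152.4  60.2]
[123 241  18  18 218] [131.6 249.5] [441.1 211.1  55.3]
vice [ 351.6 -257.7   10. ] [ 544.3 -100.4 1087.1]
tin [ 351.6 -476.    10.4] [ 511.  -100.4 1087.1]
relay [ 351.6 -290.1   11.1] [ 612.9 -100.4 1087.1]
reel [ 351.6 -216.1   10.6] [ 795.9 -100.4 1087.1]
tray [ 351.6 -100.4   10. ] [ 774.1   16.4 1087.1]
psu [ 351.6 -361.8   13.6] [ 732.7 -100.4 1087.1]
mug [ 351.6 -100.4   10.6] [ 794.4  262.9 1087.1]
meter [ 351.6 -143.1   11.4] [ 916.   -48.2 1087.1]
```

Run:
```python
from h import *
import pickle
f=pickle.load(open('top.pkl','rb')); P=cloud(f); ok=f['z_map']>0
np.set_printoptions(precision=1,suppress=True)
g=f['color'].max(2); m=((g<60)).astype(np.uint8); m[:185]=0;m[275:]=0;m[:,:100]=0;m[:,205:]=0
n,l,st,c=cv2.connectedComponentsWithStats(m)
C=[]
for i in range(1,n):
    if st[i,4]>100: q=P[(l==i)&ok]; q=q[abs(q[:,2]-51)<6]; C.append(q.mean(0)); print(C[-1],len(q))
C=np.array(C);print('centre',C.mean(0),np.degrees(np.arctan2(*(C[[0,1,2]]-C[[3,4,5]]).mean(0)[[1,0]])))
# height map 25mm grid, max height
X=np.arange(400,760,25);Y=np.arange(-60,-480,-25)
q=P[ok]
print('y:',Y)
for x in X[::-1]:
    print(x,[int(s[:,2].max()) if len(s:=q[(abs(q[:,0]-x)<12.5)&(abs(q[:,1]-y)<12.5)]) else -1 for y in Y])
```

```text
[533.4 114.2  50.4] 203
[516.4 171.7  50.5] 204
[499.3 229.4  50.5] 209
[475.7  97.2  50.3] 209
[458.6 154.8  50.5] 209
[441.6 212.6  50.5] 217
centre [487.5 163.3  50.4] 16.337346749254987
y: [ -60  -85 -110 -135 -160 -185 -210 -235 -260 -285 -310 -335 -360 -385
 -410 -435 -460]
750 [12, 33, 17, 47, 50, 50, 48, 186, 189, 190, 189, 189, 190, 189, 190, 189, 187]
725 [14, 34, 15, 47, 49, 50, 49, 4, 189, 189, 190, 188, 188, 186, 183, 164, 54]
700 [14, 34, 17, 42, 47, 47, 4, 3, 189, 188, 187, 184, 165, 93, 52, 7, 45]
675 [18, 33, 16, 41, 4, 3, 5, 5, 122, 172, 125, 52, 47, 8, 9, 6, 47]
650 [40, 42, 41, 41, 6, 5, 3, 4, 4, 3, 48, 7, 7, 8, 6, 7, 7]
625 [5, 5, 3, 4, 55, 4, 5, 5, 18, 3, 8, 9, 10, 8, 10, 7, 8]
600 [5, 8, 4, 73, 101, 60, 3, 4, 25, 26, 8, 7, 8, 7, 7, 9, 8]
575 [4, 4, 3, 45, 76, 6, 4, 4, 5, 4, 6, 8, 65, 7, 9, 8, 8]
550 [4, 4, 4, 4, 6, 83, 80, 4, 4, 5, 7, 8, 104, 99, 8, 7, 8]
525 [4, 4, 4, 5, 3, 84, 87, 86, 82, 3, 7, 8, 65, 63, 8, 7, 8]
500 [4, 5, 3, 4, 11, 82, 83, 83, 14, 5, 7, 8, 9, 7, 8, 31, 31]
475 [3, 4, 3, 4, 14, 82, 84, 83, 13, 3, 6, 63, 65, 7, 7, 30, 30]
450 [4, 3, 5, 5, 57, 68, 71, 62, 4, 4, 7, 81, 107, 7, 7, 8, 7]
425 [4, 5, 4, 6, 53, 71, 72, 78, 5, 4, 6, 55, 62, 8, 8, 7, 9]
400 [4, 17, 18, 18, 21, 19, 17, 4, 4, 5, 6, 9, 8, 7, 7, 7, 8]
```

```bash
python3 -m jog '[[0,0,0,0.067,0],[0.0288,-0.0209,0.0052,0,0],[0.0288,-0.0209,0.0052,0,0],[0.0288,-0.0209,0.0052,0,0],[0.0288,-0.0209,0.0052,0,0]]'
python3 -m jog '[[0.0288,-0.0209,0.0052,0,0],[0.0288,-0.0209,0.0052,0,0],[0.0288,-0.0209,0.0052,0,0],[0.0288,-0.0209,0.0052,0,0],[0.0288,-0.0209,0.0052,0,0]]'
python3 -m jog '[[0.0288,-0.0209,0.0052,0,0],[0,0,0,0,0],[0,0,0,0,0],[0,0,0,0,0],[0,0,0,0,0]]'
cat >> h.py <<'E'
from scipy.spatial.transform import Rotation as R
def wcloud(f,s):
    d=f['z_map']; H,W=d.shape; F=H/2/np.tan(np.radians(f['vfov'])/2)
    u,v=np.meshgrid(np.arange(W),np.arange(H)); x=u-f['cx'];y=v-f['cy']; r=np.hypot(x,y)+1e-9
    t=np.tan(np.minimum(r/F,1.5)); P=np.stack([x/r*t*d,y/r*t*d,d,np.ones_like(d)],-1)@f['hand_eye'].T
    P=P[...,:3]@R.from_quat(s['tool_rot']).as_matrix().T+np.array(s['position'])
    P[d<=0]=np.nan; return P
def look(n):
    s=arm.get_state(); f=vision.grab_frame('wrist'); save(f,n); return f,s,wcloud(f,s)
E
python3 - <<'E'
from h import *
import pickle
np.set_printoptions(precision=1,suppress=True)
f,s,P=look('w1.png'); pickle.dump((f,s,P),open('w1.pkl','wb'))
print(f['vfov'],f['hand_eye'],s['position'],s['clock'],R.from_quat(s['tool_rot']).as_matrix())
q=P[~np.isnan(P[...,0])]; b=q[(np.hypot(q[:,0]-450,q[:,1]+352)<25)]
for lo in range(0,110,6):
    k=b[(b[:,2]>=lo)&(b[:,2]<lo+6)]
    if len(k)>5: print(lo,len(k),k.mean(0),k.min(0),k.max(0))
E
```

```text
clock: 0.52
position: [320.0, -519.6, 231.0]
tool_rot: [0.99, 0.141, -0.0, -0.001]
ft_force: [-0.3, 0.8, 0.6]
width: 56.8
grasp_force: 0.0
clock: 0.93
position: [429.0, -378.6, 205.2]
tool_rot: [0.99, 0.142, -0.0, -0.0]
ft_force: [0.2, -0.9, -0.1]
width: 44.2
grasp_force: 0.0
clock: 1.35
position: [449.7, -353.1, 200.8]
tool_rot: [0.99, 0.141, -0.0, 0.0]
ft_force: [-0.2, -0.7, -0.3]
width: 44.2
grasp_force: 0.0
65.70646984690485 [[  -0.    -1.    -0.3   66.3]
 [   1.    -0.     0.    -0.2]
 [  -0.    -0.3    1.  -131.2]
 [   0.     0.     0.     1. ]] [ 449.7 -353.1  200.8] 1.35 [[ 1.   0.3 -0. ]
 [ 0.3 -1.  -0. ]
 [-0.   0.  -1. ]]
0 503 [ 457.  -344.     2.4] [ 427.6 -376.7    0.2] [ 474.7 -327.2    4.5]
6 12 [ 466.8 -350.2   10.1] [ 458.5 -362.9    6.4] [ 469.4 -339.1   12. ]
12 20 [ 466. -350.   15.] [ 457.1 -365.1   12.2] [ 469.3 -338.6   17.8]
18 25 [ 465.7 -350.5   20.6] [ 455.7 -368.3   18.1] [ 469.2 -338.1   23.8]
24 24 [ 465.2 -349.    27. ] [ 453.4 -364.5   25. ] [ 469.3 -337.9   29.7]
30 26 [ 466.7 -352.1   32.9] [ 458.1 -366.9   30.1] [ 469.2 -338.9   35.9]
36 28 [ 465.2
[... 190 characters left out ...]
 469.3 -338.2   53.9]
54 54 [ 464.2 -350.9   57.9] [ 443.3 -371.    54.2] [ 469.1 -338.4   60. ]
60 321 [ 458.  -353.1   62.5] [ 437.2 -370.6   60. ] [ 468.8 -338.8   66. ]
66 42 [ 460.8 -351.7   68.9] [ 450.9 -364.6   66.2] [ 464.1 -343.1   71.8]
72 80 [ 458.3 -352.5   76. ] [ 441.1 -365.5   72. ] [ 463.8 -343.4   78. ]
78 234 [ 455.3 -353.8   79.4] [ 442.1 -365.6   78. ] [ 462.9 -343.7   83.9]
84 17 [ 457.3 -353.2   87.1] [ 453.2 -358.9   84.8] [ 458.6 -348.5   89.7]
90 24 [ 456.7 -352.7   93.6] [ 449.9 -359.7   90.4] [ 458.9 -348.2   96. ]
96 149 [ 453.4 -354.2   99.6] [ 446.2 -360.7   96. ] [ 458.6 -348.3  102. ]
102 43 [ 452.7 -354.4  102.9] [ 449.8 -357.4  102. ] [ 456.4 -351.5  105.2]
```

View pics/w1.png

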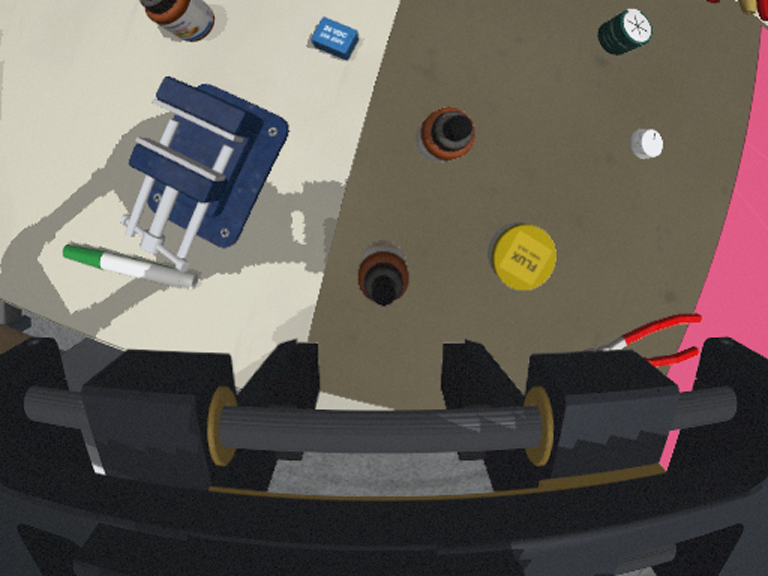

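The wrist view shows bottle B's bulb at (385,288), sitting between the fingers and a little ahead of them. C is at (455,127), the tin at (525,258), and the relay and vice are well clear. The depth points put B at about (452.3, -354.2), so I'm going down to grip it.

```bash
python3 -m jog '[[0.002,0.0015,0.03,0,0],[0,0,0.035,0,0],[0,0,0.032,0,0],[0,0,0.0248,0,0],[0,0,0,0,0]]'
python3 -m jog '[[0,0,0,0,0],[0,0,0,0,-1],[0,0,0,0,-1],[0,0,0,0,-1],[0,0,0,0,-1]]'
python3 -m jog '[[0,0,0,0,-1],[0,0,0,0,-1],[0,0,-0.012,0,-1],[0,0,-0.036,0,-1],[0,0,-0.036,0,-1]]'
python3 - <<'E'
from h import *
import pickle
np.set_printoptions(precision=1,suppress=True)
f,s,P=pickle.load(open('w1.pkl','rb')); q=P[~np.isnan(P[...,0])]
for n,x,y in (('C',549,-365),('A',596,-159)):
    b=q[np.hypot(q[:,0]-x,q[:,1]-y)<28]
    for lo,hi in ((64,84),(84,108)):
        k=b[(b[:,2]>lo)&(b[:,2]<hi)]
        if len(k): print(n,lo,len(k),(k.min(0)+k.max(0))/2,k.min(0),k.max(0))
E
```

```text
clock: 1.82
position: [448.1, -351.2, 73.2]
tool_rot: [0.99, 0.141, -0.004, -0.004]
ft_force: [-1.4, 1.2, -0.4]
width: 44.0
grasp_force: 0.0
clock: 2.23
position: [453.8, -354.2, 81.2]
tool_rot: [0.99, 0.142, 0.001, 0.001]
ft_force: [0.3, 0.4, 4.8]
width: 22.5
grasp_force: 29.5
clock: 2.65
position: [450.9, -351.4, 162.1]
tool_rot: [0.99, 0.142, -0.002, -0.002]
ft_force: [0.7, -0.8, -0.7]
width: 22.4
grasp_force: 29.5
C 64 386 [ 550.8 -366.5   73.7] [ 538.  -378.8   64. ] [ 563.7 -354.1   83.3]
C 84 246 [ 550.2 -366.8   94.6] [ 543.8 -373.2   84.1] [ 556.6 -360.5  105.1]
A 64 141 [ 590.6 -161.2   70.9] [ 585.7 -171.1   64. ] [ 595.5 -151.2   77.8]
```

```bash
python3 -m jog '[[0,0,-0.02,0,-1],[0.006,-0.018,-0.016,0,-1],[0.0124,-0.0356,0,0,-1],[0.0124,-0.0356,0,0,-1],[0.0124,-0.0356,0,0,-1]]'
python3 -m jog '[[0.0124,-0.0356,0,0,-1],[0.0124,-0.0356,0,0,-1],[0.0124,-0.0356,0,0,-1],[0.0124,-0.0356,0,0,-1],[0.0124,-0.0356,0,0,-1]]'
python3 -m jog '[[0.0124,-0.0356,0,0,-1],[0.0124,-0.0356,0,0,-1],[0.0124,-0.0356,0,0,-1],[0.006,-0.018,0,0,-1],[0,0,0,0,-1]]'
python3 -m jog '[[0,0,0,0,-1],[0,0,0,0,-1],[0,0,0,0,-1],[0,0,0,0,-1],[0,0,0,0,-1]]'
cat >> h.py <<'E'
def caddy(f,P):
    # outline of opening pixels: dark pixels lying at the flap height near the caddy
    ok=(abs(P[...,2]-51)<7)&(np.hypot(P[...,0]-487,P[...,1]-163)<125)
    m=(ok&(f['color'].max(2)<60)).astype(np.uint8)
    n,l,st,c=cv2.connectedComponentsWithStats(m)
    for i in range(1,n):
        q=np.ascontiguousarray(P[l==i][:,:2].astype(np.float32))
        if len(q)>150: print('open',cv2.minAreaRect(q),len(q),np.nanmedian(P[l==i][:,2]))
E
python3 - <<'E'
from h import *
np.set_printoptions(precision=1,suppress=True)
f,s,P=look('w2.png'); print(s['position'],s['clock'],s['ft_force'],s['width'])
caddy(f,P)
E
```

```text
clock: 3.07
position: [458.8, -220.0, 200.1]
tool_rot: [0.99, 0.141, 0.001, 0.0]
ft_force: [0.2, 0.2, -0.8]
width: 22.6
grasp_force: 29.5
clock: 3.48
position: [467.9, -31.0, 199.6]
tool_rot: [0.99, 0.142, 0.0, 0.0]
ft_force: [0.4, 1.0, -1.0]
width: 22.7
grasp_force: 29.5
clock: 3.9
position: [474.6, 102.6, 199.6]
tool_rot: [0.99, 0.144, 0.0, -0.001]
ft_force: [-0.1, 0.4, -1.3]
width: 22.5
grasp_force: 29.5
clock: 4.32
position: [474.9, 98.0, 198.9]
tool_rot: [0.99, 0.141, -0.0, 0.0]
ft_force: [-0.1, -0.8, -0.8]
width: 22.7
grasp_force: 29.5
[474.9  98.  198.9] 4.3167 [-0.1 -0.8 -0.8] 22.66340728175633
open ((514.8148193359375, 172.27159118652344), (39.36109924316406, 39.53807830810547), 16.434078216552734) 1630 49.74849512225367
open ((531.7090454101562, 114.067138671875), (38.1065559387207, 38.7552490234375), 16.17371368408203) 1671 49.73877662318492
open ((497.9140319824219, 230.19602966308594), (39.53514099121094, 39.73317337036133), 16.1877498626709) 1393 49.71229600591772
open ((457.25738525390625, 155.2671356201172), (39.336612701416016, 40.02737808227539), 15.226129531860352) 1506 49.68456663838822
open ((476.27972412109375, 97.78306579589844), (34.04627990722656, 39.75791931152344), 16.180221557617188) 1067 49.66863347236125
open ((440.3863525390625, 213.02232360839844), (39.4954833984375, 39.450950622558594), 16.432897567749023) 1268 49.63476838340168
```

View pics/w2.png

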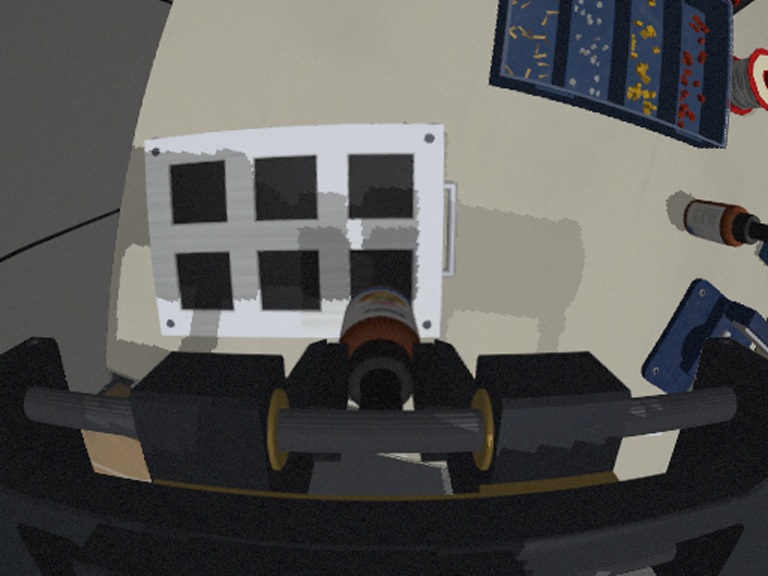

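The wrist view shows all six flaps, with the held bottle at (380,330) just over the near-right opening at (380,275). The cover's openings are measured. Before descending I'll check where the bottle sits in the hand.

```bash
cat >> h.py <<'E'
def held(P,s):
    from scipy.optimize import least_squares
    p=np.array(s['position']); q=P[~np.isnan(P[...,0])]
    q=q[(np.hypot(q[:,0]-p[0],q[:,1]-p[1])<24)&(q[:,2]<p[2]-22)&(q[:,2]>p[2]-75)]
    r=least_squares(lambda a:np.hypot(q[:,0]-a[0]-a[2]*(q[:,2]-p[2]+50),q[:,1]-a[1]-a[3]*(q[:,2]-p[2]+50))-16.5,[p[0],p[1],0,0],loss='soft_l1')
    Rm=R.from_quat(s['tool_rot']).as_matrix()
    print('held: world off',r.x[:2]-p[:2],'tool xy',Rm[:2,:2].T@(r.x[:2]-p[:2]),'tilt',r.x[2:],'n',len(q),'rms',np.sqrt((r.fun**2).mean()),'zmin',np.percentile(q[:,2],1)-p[2])
E
python3 - <<'E'
from h import *
np.set_printoptions(precision=3,suppress=True)
f,s,P=look('w3.png'); print(s['position'],s['clock']); held(P,s)
E
```

```text
[474.909  98.068 198.903] 4.3667
held: world off [-1.59  -0.221] tool xy [-1.589 -0.232] tilt [-0.003 -0.008] n 1102 rms 0.220148010064053 zmin -74.19647952645403
```

```bash
python3 -m jog '[[0.001,0,0.02,0,-1],[0,0,0.025,0,-1],[0,0,0.012,0,-1],[0,0,0.006,0,-1],[0,0,0,0,-1]]'
python3 -m jog '[[0,0,0.003,0,-1],[0,0,0.003,0,-1],[0,0,0.003,0,-1],[0,0,0.001,0,-1],[0,0,0,0,-1]]'
python3 -m jog '[[0,0,0.001,0,-1],[0,0,0.001,0,-1],[0,0,0.001,0,-1],[0,0,0,0,-1],[0,0,0,0,-1]]'
```

```text
clock: 4.83
position: [474.5, 98.9, 134.2]
tool_rot: [0.99, 0.142, -0.002, 0.0]
ft_force: [0.6, 0.8, -1.3]
width: 22.4
grasp_force: 29.5
clock: 5.25
position: [476.1, 99.4, 126.2]
tool_rot: [0.99, 0.142, 0.0, -0.0]
ft_force: [0.6, 0.3, -0.9]
width: 22.3
grasp_force: 29.6
clock: 5.67
position: [475.7, 99.3, 122.8]
tool_rot: [0.99, 0.142, -0.0, -0.0]
ft_force: [1.1, -0.1, -0.8]
width: 22.4
grasp_force: 29.6
```

```bash
python3 -m jog '[[0,0,0.002,0,-1],[0,0,0.002,0,-1],[0,0,0.002,0,-1],[0,0,0.001,0,-1],[0,0,0,0,-1]]'
python3 -m jog '[[0,0,0.002,0,-1],[0,0,0.002,0,-1],[0,0,0.002,0,-1],[0,0,0,0,-1],[0,0,0,0,-1]]'
```

```text
clock: 6.08
position: [475.4, 99.3, 115.4]
tool_rot: [0.99, 0.142, -0.001, 0.0]
ft_force: [0.3, 0.5, -1.1]
width: 22.4
grasp_force: 29.5
clock: 6.5
position: [475.6, 99.3, 109.6]
tool_rot: [0.99, 0.142, -0.0, 0.0]
ft_force: [0.0, 0.1, -1.0]
width: 22.6
grasp_force: 29.5
```

```bash
python3 -m jog '[[0,0,0.005,0,-1],[0,0,0.005,0,-1],[0,0,0.005,0,-1],[0,0,0.004,0,-1],[0,0,0,0,-1]]'
python3 -m jog '[[0,0,0.001,0,-1],[0,0,0.001,0,-1],[0,0,0.001,0,-1],[0,0,0.0005,0,-1],[0,0,0,0,-1]]'
python3 - <<'E'
from h import *
np.set_printoptions(precision=3,suppress=True)
f,s,P=look('w4.png'); print(s['position'],s['clock'],s['ft_force']); held(P,s); caddy(f,P)
E
```

```text
clock: 6.92
position: [474.8, 99.1, 89.5]
tool_rot: [0.99, 0.142, -0.001, 0.0]
ft_force: [-0.2, 0.6, -1.0]
width: 22.3
grasp_force: 29.5
clock: 7.33
position: [475.9, 99.3, 87.5]
tool_rot: [0.99, 0.142, 0.0, 0.0]
ft_force: [0.6, 0.4, -0.1]
width: 22.2
grasp_force: 29.5
[475.926  99.301  87.456] 7.3333 [ 0.56   0.374 -0.124]
held: world off [-1.031  0.422] tool xy [-0.871 -0.695] tilt [ 0.002 -0.004] n 1485 rms 4.065058256136254 zmin -72.27382163578348
open ((531.8173828125, 114.31471252441406), (39.45430374145508, 39.984500885009766), 16.377674102783203) 3940 49.80118566786034
open ((514.821044921875, 172.4911346435547), (39.92952346801758, 40.16326904296875), 16.524442672729492) 4139 49.737878815712
open ((497.6878662109375, 230.2692108154297), (39.83104705810547, 40.350059509277344), 16.428295135498047) 2790 49.679556287109065
open ((438.60504150390625, 213.40916442871094), (41.724674224853516, 41.223655700683594), 15.424935340881348) 2209 49.649736124994625
open ((459.4712219238281, 155.87791442871094), (33.81524658203125, 40.046142578125), 16.283035278320312) 2075 49.71808756981278
```

View pics/w4.png

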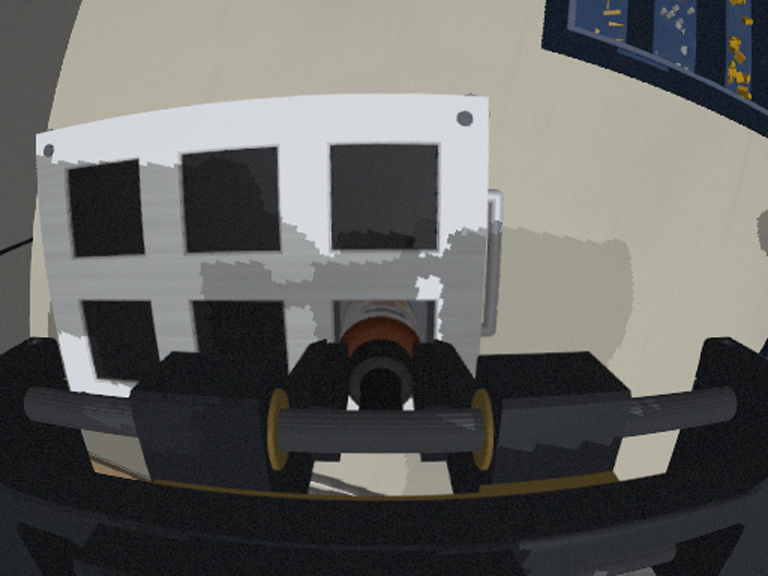

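The picture shows the bottle standing in the near-right opening with the flap pushed away, so this cell is empty. I'm lowering to the floor and releasing.

```bash
python3 -m jog '[[0,0,0.001,0,-1],[0,0,0.001,0,-1],[0,0,0.001,0,-1],[0,0,0,0,-1],[0,0,0,0,-1]]'
python3 -m jog '[[0,0,0.0005,0,-1],[0,0,0.0005,0,-1],[0,0,0,0,-1],[0,0,0,0,-1],[0,0,0,0,-1]]'
```

```text
clock: 7.8
position: [475.7, 99.3, 84.3]
tool_rot: [0.99, 0.142, -0.0, 0.0]
ft_force: [-0.4, -0.3, -1.2]
width: 22.5
grasp_force: 29.5
clock: 8.22
position: [475.8, 99.3, 83.4]
tool_rot: [0.99, 0.142, -0.0, -0.0]
ft_force: [-0.4, -0.3, -0.3]
width: 22.8
grasp_force: 29.5
```

```bash
python3 -m jog '[[0,0,0,0,-0.1],[0,0,0,0,-0.1],[0,0,0,0,-0.1],[0,0,0,0,-0.1],[0,0,-0.01,0,-0.1]]'
python3 -m jog '[[0,0,-0.025,0,-0.1],[0,0,-0.03,0,-0.1],[0,0,-0.03,0,-0.1],[0.0051,0.0352,-0.01,0,0],[0.0051,0.0352,-0.012,0,0]]'
python3 -m jog '[[0.0051,0.0352,0,0,0],[0.0051,0.0352,0,0,0],[0.0051,0.0352,0,0,0],[0.0051,0.0352,0,0,0],[0.0051,0.0352,0,0,0]]'
python3 -m jog '[[0.0051,0.0352,0,0,0],[0,0,0,0,0],[0,0,0,0,0],[0,0,0,0,0],[0,0,0,0,0]]'
cat >> h.py <<'E'
def stand(P,s,x,y):
    q=P[~np.isnan(P[...,0])]; b=q[np.hypot(q[:,0]-x,q[:,1]-y)<28]; Rm=R.from_quat(s['tool_rot']).as_matrix()
    for lo,hi in ((66,84),(90,112)):
        k=b[(b[:,2]>lo)&(b[:,2]<hi)]
        if len(k):
            m=(np.percentile(k,1,axis=0)+np.percentile(k,99,axis=0))/2; print(lo,len(k),m,'move tool',(Rm.T@(m-s['position']))[:2])
E
python3 - <<'E'
from h import *
np.set_printoptions(precision=1,suppress=True)
f,s,P=look('w5.png'); print(s['position'],s['clock'],s['ft_force']); stand(P,s,594,-159)
E
```

```text
clock: 8.63
position: [474.2, 99.1, 92.0]
tool_rot: [0.99, 0.142, -0.002, 0.0]
ft_force: [-1.5, -0.1, -0.3]
width: 39.6
grasp_force: 0.0
clock: 9.05
position: [506.4, 35.2, 203.6]
tool_rot: [0.99, 0.144, 0.002, 0.0]
ft_force: [1.0, -0.2, 0.3]
width: 43.6
grasp_force: 0.0
clock: 9.47
position: [580.0, -128.9, 201.5]
tool_rot: [0.99, 0.142, 0.001, 0.0]
ft_force: [1.1, 0.6, -0.0]
width: 44.2
grasp_force: 0.0
clock: 9.88
position: [593.6, -158.3, 200.6]
tool_rot: [0.99, 0.142, -0.0, -0.0]
ft_force: [-0.3, 0.3, -0.2]
width: 43.8
grasp_force: 0.0
[ 593.6 -158.3  200.6] 9.8833 [-0.3  0.3 -0.2]
66 331 [ 599.7 -158.5   74.7] move tool [5.9 2. ]
90 202 [ 599.  -158.6   96.1] move tool [5.1 1.9]
```

View pics/w5.png

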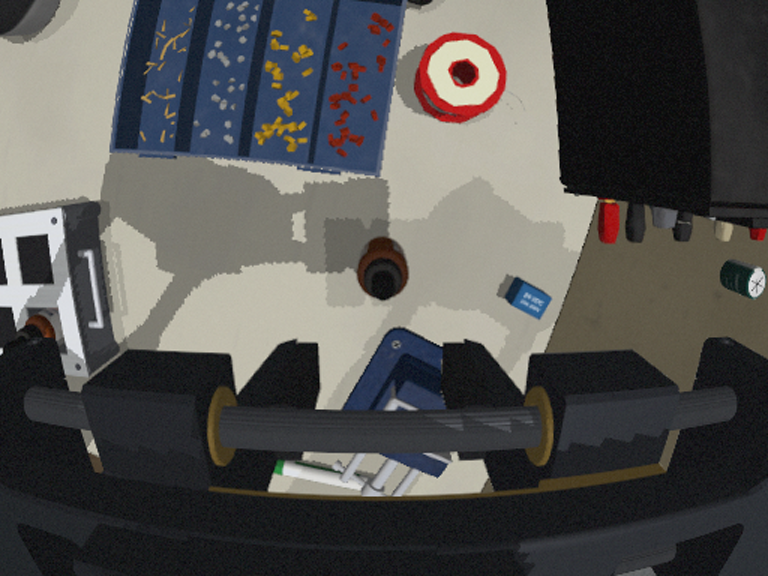

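The picture shows A's bulb at (382,285), between and slightly ahead of the fingers. Behind it, B is standing in its cell at (35,330).

```bash
python3 -m jog '[[0.0053,0.0019,0.02,0,0],[0,0,0.035,0,0],[0,0,0.032,0,0],[0,0,0.02,0,0],[0,0,0.01,0,0]]'
python3 -m jog '[[0,0,0.0046,0,0],[0,0,0,0,0],[0,0,0,0,0],[0,0,0,0,-1],[0,0,0,0,-1]]'
python3 -m jog '[[0,0,0,0,-1],[0,0,0,0,-1],[0,0,0,0,-1],[0,0,0,0,-1],[0,0,0,0,-1]]'
python3 -m jog '[[0,0,-0.012,0,-1],[0,0,-0.036,0,-1],[0,0,-0.036,0,-1],[0,0,-0.036,0,-1],[0,0,0,0,-1]]'
```

```text
clock: 10.35
position: [596.9, -157.6, 79.9]
tool_rot: [0.99, 0.143, -0.003, -0.001]
ft_force: [-1.4, 0.1, 0.6]
width: 44.0
grasp_force: 0.0
clock: 10.77
position: [601.2, -160.2, 80.9]
tool_rot: [0.99, 0.142, 0.002, 0.001]
ft_force: [0.8, 0.2, 0.4]
width: 32.8
grasp_force: 0.0
clock: 11.18
position: [600.7, -160.0, 80.0]
tool_rot: [0.99, 0.142, 0.001, 0.0]
ft_force: [0.2, 0.3, 5.3]
width: 22.4
grasp_force: 30.0
clock: 11.6
position: [604.3, -161.3, 208.3]
tool_rot: [0.99, 0.142, 0.006, 0.003]
ft_force: [1.6, 0.3, 1.4]
width: 22.3
grasp_force: 30.0
```

```bash
python3 -m jog '[[0,-0.015,0,0,-1],[0.0016,-0.035,0,0,-1],[0.0016,-0.035,0,0,-1],[0.0016,-0.035,0,0,-1],[0.0016,-0.035,0,0,-1]]'
python3 -m jog '[[0.0016,-0.035,0,0,-1],[0.0016,-0.035,0,0,-1],[0.0016,-0.035,0,0,-1],[0.0015,-0.022,0,0,-1],[0,0,0,0,-1]]'
python3 -m jog '[[0,0,0,0,-1],[0,0,0,0,-1],[0,0,0,0,-1],[0,0,0,0,-1],[0,0,0,0,-1]]'
python3 - <<'E'
from h import *
np.set_printoptions(precision=3,suppress=True)
f,s,P=look('w6.png'); print(s['position'],s['clock'],s['ft_force']); held(P,s); caddy(f,P)
E
```

```text
clock: 12.02
position: [559.9, -7.4, 196.9]
tool_rot: [0.99, 0.142, -0.002, -0.001]
ft_force: [1.1, -0.1, 0.4]
width: 22.6
grasp_force: 29.9
clock: 12.43
position: [529.6, 118.3, 196.9]
tool_rot: [0.99, 0.144, -0.002, -0.001]
ft_force: [0.4, -0.1, -0.3]
width: 22.6
grasp_force: 30.0
clock: 12.85
position: [532.9, 113.3, 198.6]
tool_rot: [0.99, 0.141, -0.0, 0.0]
ft_force: [-0.1, -0.4, -0.3]
width: 22.3
grasp_force: 30.0
[532.906 113.281 198.633] 12.85 [-0.072 -0.411 -0.314]
held: world off [-2.37  0.42] tool xy [-2.159 -1.065] tilt [-0.001 -0.026] n 1193 rms 0.32540111360134 zmin -73.621130597921
open ((515.0424194335938, 172.0505828857422), (39.18766403198242, 39.924808502197266), 16.181264877319336) 1508 49.69627398836312
open ((534.5862426757812, 115.03860473632812), (32.542259216308594, 39.77089309692383), 15.704118728637695) 1050 49.63926228537386
open ((497.7010192871094, 229.86419677734375), (38.875858306884766, 39.3760986328125), 16.78473472595215) 1260 49.65726570827718
open ((452.9383850097656, 216.43716430664062), (11.692657470703125, 38.49560546875), 16.255210876464844) 322 49.653725813756566
open ((468.9770202636719, 162.8905029296875), (29.445547103881836, 39.40792465209961), 66.44988250732422) 415 49.615557019297
```

```bash
python3 -m jog '[[0.0013,0,0.02,0,-1],[0,0,0.025,0,-1],[0,0,0.012,0,-1],[0,0,0.006,0,-1],[0,0,0,0,-1]]'
python3 -m jog '[[0,0,0.003,0,-1],[0,0,0.003,0,-1],[0,0,0.003,0,-1],[0,0,0.001,0,-1],[0,0,0,0,-1]]'
python3 -m jog '[[0,0,0.001,0,-1],[0,0,0.001,0,-1],[0,0,0.001,0,-1],[0,0,0,0,-1],[0,0,0,0,-1]]'
```

```text
clock: 13.32
position: [532.7, 114.2, 134.0]
tool_rot: [0.99, 0.142, -0.002, 0.0]
ft_force: [0.3, 0.3, -0.5]
width: 22.3
grasp_force: 30.0
clock: 13.73
position: [536.3, 115.3, 129.5]
tool_rot: [0.99, 0.142, 0.003, -0.0]
ft_force: [-2.8, -0.1, 11.2]
width: 22.4
grasp_force: 30.1
clock: 14.15
position: [538.1, 115.7, 129.5]
tool_rot: [0.99, 0.142, 0.005, -0.0]
ft_force: [-5.0, 0.2, 23.7]
width: 22.6
grasp_force: 30.2
```

Run:
```python
from h import *
np.set_printoptions(precision=3,suppress=True)
f,s,P=look('w7.png'); print(s['position'],s['clock'],s['ft_force']); held(P,s); caddy(f,P)
c=f['color'][150:300,170:340,::-1]; cv2.imwrite('pics/w7c.png',cv2.resize(c,None,fx=4,fy=4,interpolation=cv2.INTER_CUBIC))
```

```text
[538.055 115.689 129.493] 14.15 [-5.039  0.238 23.735]
held: world off [-3.848 -0.004] tool xy [-3.694 -1.078] tilt [ 0.033 -0.017] n 1043 rms 0.42640615316163966 zmin -73.8249929310293
open ((514.7975463867188, 172.0199737548828), (39.48820114135742, 40.441707611083984), 16.049306869506836) 2219 49.71897990288542
open ((537.9099731445312, 116.07562255859375), (26.434823989868164, 40.14847946166992), 16.269454956054688) 605 49.00344402990794
open ((497.29248046875, 230.17835998535156), (39.106605529785156, 39.59602355957031), 16.580781936645508) 1752 49.68881598406534
```

View pics/w7c.png

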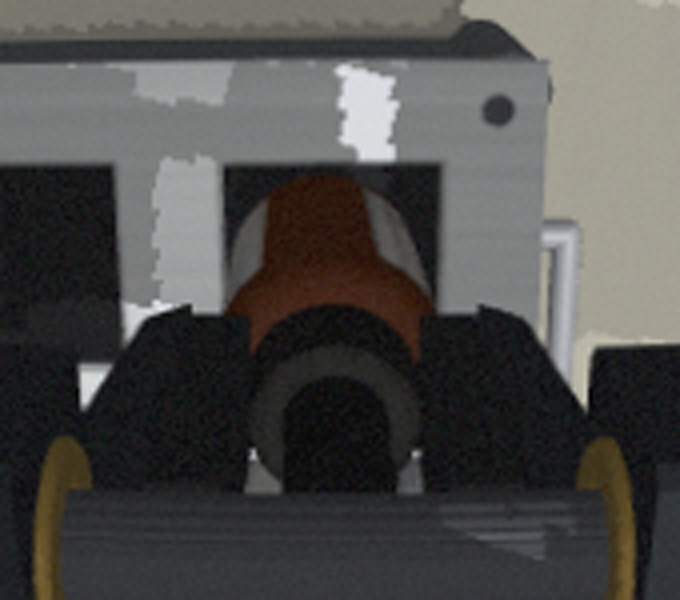

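The crop shows the bottle's base inside the opening but stopped firmly on the flap at 24 N, about 50 mm up. That cell is taken, so I'm lifting and moving on to the next one, +60 mm along the caddy.

```bash
python3 -m jog '[[0,0,-0.012,0,-1],[0,0,-0.02,0,-1],[0,-0.015,0,0,-1],[0,-0.03,0,0,-1],[0,-0.015,0,0,-1]]'
python3 -m jog '[[0,0,0,0,-1],[0,0,0,0,-1],[0,0,0,0,-1],[0,0,0,0,-1],[0,0,0,0,-1]]'
python3 - <<'E'
from h import *
np.set_printoptions(precision=3,suppress=True)
f,s,P=look('w8.png'); print(s['position'],s['clock'],s['ft_force']); held(P,s); caddy(f,P)
E
```

```text
clock: 14.62
position: [517.4, 174.1, 156.4]
tool_rot: [0.99, 0.142, 0.001, -0.001]
ft_force: [0.1, 0.2, -0.5]
width: 22.6
grasp_force: 30.0
clock: 15.03
position: [517.4, 171.6, 154.8]
tool_rot: [0.99, 0.141, 0.0, 0.0]
ft_force: [-0.4, 0.5, -0.8]
width: 22.2
grasp_force: 30.0
[517.354 171.594 154.809] 15.0333 [-0.411  0.491 -0.753]
held: world off [-2.371  0.396] tool xy [-2.165 -1.044] tilt [-0.002 -0.027] n 1199 rms 0.3304101489199575 zmin -73.61882507107018
open ((496.7652587890625, 229.53684997558594), (41.214168548583984, 39.933834075927734), 16.127809524536133) 1992 49.707406372427755
open ((519.7767333984375, 173.17263793945312), (28.28897476196289, 39.864261627197266), 15.883498191833496) 813 49.72569527605772
open ((531.8969116210938, 113.6575927734375), (38.92176055908203, 39.13032150268555), 16.680952072143555) 1908 49.77607465539796
```

```bash
python3 -m jog '[[0,0,0.012,0,-1],[0,0,0.008,0,-1],[0,0,0.003,0,-1],[0,0,0.002,0,-1],[0,0,0,0,-1]]'
python3 -m jog '[[0,0,0.001,0,-1],[0,0,0.001,0,-1],[0,0,0.002,0,-1],[0,0,0.001,0,-1],[0,0,0,0,-1]]'
```

```text
clock: 15.5
position: [517.1, 172.1, 129.6]
tool_rot: [0.99, 0.142, -0.0, 0.0]
ft_force: [-0.5, -1.8, 2.4]
width: 22.7
grasp_force: 30.0
clock: 15.92
position: [520.0, 173.0, 129.5]
tool_rot: [0.99, 0.142, 0.003, -0.0]
ft_force: [-4.8, -1.9, 21.6]
width: 22.3
grasp_force: 30.1
```

Same firm stop, so this cell is taken too. Next one along.

```bash
python3 -m jog '[[0,0,-0.012,0,-1],[0,0,-0.018,0,-1],[0,-0.015,0,0,-1],[0,-0.03,0,0,-1],[0,-0.015,0,0,-1]]'
python3 -m jog '[[0,0,0,0,-1],[0,0,0,0,-1],[0,0,0,0,-1],[0,0,0,0,-1],[0,0,0,0,-1]]'
python3 - <<'E'
from h import *
np.set_printoptions(precision=3,suppress=True)
f,s,P=look('w9.png'); print(s['position'],s['clock'],s['ft_force']); held(P,s)
E
```

```text
clock: 16.33
position: [499.9, 231.5, 155.0]
tool_rot: [0.99, 0.141, 0.0, -0.001]
ft_force: [0.2, 0.6, -1.2]
width: 22.7
grasp_force: 30.0
clock: 16.75
position: [500.4, 229.1, 154.6]
tool_rot: [0.99, 0.141, -0.0, 0.0]
ft_force: [-0.5, 0.3, -0.8]
width: 22.4
grasp_force: 30.0
[500.391 229.131 154.582] 16.75 [-0.464  0.281 -0.772]
held: world off [-2.384  0.367] tool xy [-2.186 -1.02 ] tilt [-0.002 -0.025] n 1190 rms 0.3090030493933093 zmin -73.78331091617821
```

```bash
python3 -m jog '[[0,0,0.012,0,-1],[0,0,0.008,0,-1],[0,0,0.003,0,-1],[0,0,0.002,0,-1],[0,0,0,0,-1]]'
python3 -m jog '[[0,0,0.001,0,-1],[0,0,0.001,0,-1],[0,0,0.002,0,-1],[0,0,0.001,0,-1],[0,0,0,0,-1]]'
```

```text
clock: 17.22
position: [500.2, 229.7, 129.6]
tool_rot: [0.99, 0.142, -0.0, 0.0]
ft_force: [-0.1, -0.3, 1.8]
width: 21.9
grasp_force: 30.0
clock: 17.63
position: [502.9, 230.9, 129.4]
tool_rot: [0.99, 0.142, 0.003, -0.001]
ft_force: [-4.9, -3.1, 20.1]
width: 22.5
grasp_force: 30.1
```

Three on the far row are taken, so the near row should be empty. Moving to its middle cell.

```bash
python3 -m jog '[[0,0,-0.012,0,-1],[0,0,-0.018,0,-1],[-0.015,0.015,0,0,-1],[-0.025,0.025,0,0,-1],[-0.02,0.02,0,0,-1]]'
python3 -m jog '[[0,0,0,0,-1],[0,0,0,0,-1],[0,0,0,0,-1],[0,0,0,0,-1],[0,0,0,0,-1]]'
python3 - <<'E'
from h import *
np.set_printoptions(precision=3,suppress=True)
f,s,P=look('w10.png'); print(s['position'],s['clock'],s['ft_force']); held(P,s);caddy(f,P)
E
```

```text
clock: 18.05
position: [458.8, 154.7, 154.7]
tool_rot: [0.99, 0.143, -0.0, 0.0]
ft_force: [-0.1, -1.1, -0.8]
width: 22.3
grasp_force: 30.0
clock: 18.47
position: [460.2, 156.3, 154.9]
tool_rot: [0.99, 0.142, 0.0, -0.0]
ft_force: [-0.5, 0.4, -0.7]
width: 22.4
grasp_force: 30.0
[460.159 156.299 154.879] 18.4667 [-0.532  0.395 -0.674]
held: world off [-2.498  0.065] tool xy [-2.379 -0.766] tilt [ 0.001 -0.019] n 1171 rms 0.3202352313910116 zmin -73.92787142887987
open ((497.7870178222656, 229.7921142578125), (39.0180549621582, 39.412357330322266), 16.419761657714844) 2227 49.70347242245168
open ((514.9505615234375, 171.99359130859375), (38.6291618347168, 39.19669723510742), 16.096893310546875) 1591 49.72845873139683
open ((439.9009094238281, 212.5712890625), (39.44898223876953, 39.92012023925781), 17.25011444091797) 1990 49.66800866805805
open ((460.5160827636719, 155.8214569091797), (31.893226623535156, 39.657020568847656), 15.5741605758667) 796 49.66595970651056
```

```bash
python3 -m jog '[[-0.0006,0.0011,0.012,0,-1],[0,0,0.008,0,-1],[0,0,0.003,0,-1],[0,0,0.002,0,-1],[0,0,0,0,-1]]'
python3 -m jog '[[0,0,0.001,0,-1],[0,0,0.001,0,-1],[0,0,0.002,0,-1],[0,0,0.001,0,-1],[0,0,0,0,-1]]'
```

```text
clock: 18.93
position: [458.5, 154.2, 128.7]
tool_rot: [0.99, 0.142, -0.001, 0.0]
ft_force: [0.5, -0.6, -0.7]
width: 22.0
grasp_force: 30.0
clock: 19.35
position: [459.3, 154.2, 124.8]
tool_rot: [0.99, 0.142, 0.0, 0.0]
ft_force: [-0.2, 0.1, -0.4]
width: 22.5
grasp_force: 30.0
```

This flap gives way. Going down to the floor.

```bash
python3 -m jog '[[0,0,0.006,0,-1],[0,0,0.008,0,-1],[0,0,0.008,0,-1],[0,0,0.008,0,-1],[0,0,0.005,0,-1]]'
python3 -m jog '[[0,0,0.002,0,-1],[0,0,0.001,0,-1],[0,0,0,0,-1],[0,0,0,0,-1],[0,0,0,0,-1]]'
python3 -m jog '[[0,0,0.0005,0,-1],[0,0,0.0005,0,-1],[0,0,0.0005,0,-1],[0,0,0,0,-1],[0,0,0,0,-1]]'
```

```text
clock: 19.77
position: [458.2, 154.0, 88.0]
tool_rot: [0.99, 0.142, -0.001, 0.0]
ft_force: [-0.7, 0.4, -0.4]
width: 22.5
grasp_force: 30.0
clock: 20.18
position: [459.6, 154.4, 87.2]
tool_rot: [0.99, 0.142, 0.0, -0.0]
ft_force: [-0.7, 0.6, -1.4]
width: 22.0
grasp_force: 30.0
clock: 20.6
position: [459.2, 154.3, 85.3]
tool_rot: [0.99, 0.142, 0.0, 0.0]
ft_force: [0.1, -0.7, 0.2]
width: 22.3
grasp_force: 30.0
```

```bash
python3 -m jog '[[0,0,0.0005,0,-1],[0,0,0.0005,0,-1],[0,0,0.0005,0,-1],[0,0,0,0,-1],[0,0,0,0,-1]]'
```

```text
clock: 21.02
position: [460.1, 154.6, 84.9]
tool_rot: [0.99, 0.142, 0.001, -0.0]
ft_force: [-1.3, 1.0, 5.7]
width: 22.4
grasp_force: 30.0
```

```bash
python3 -m jog '[[0,0,0,0,-0.15],[0,0,0,0,-0.15],[0,0,0,0,-0.15],[0,0,0,0,-0.15],[0,0,-0.01,0,-0.15]]'
python3 -m jog '[[0,0,-0.025,0,-0.15],[0,0,-0.035,0,-0.15],[0,0,-0.03,0,-0.15],[-0.0041,0.0375,-0.008,0,0],[-0.0041,0.0375,-0.008,0,0]]'
python3 -m jog '[[-0.0041,0.0375,0,0,0],[-0.0041,0.0375,0,0,0],[-0.0041,0.0375,0,0,0],[-0.0041,0.0375,0,0,0],[-0.0041,0.0375,0,0,0]]'
python3 -m jog '[[-0.0041,0.0375,0,0,0],[-0.0041,0.0375,0,0,0],[-0.0041,0.0375,0,0,0],[-0.0041,0.0375,0,0,0],[-0.0041,0.0375,0,0,0]]'
python3 -m jog '[[-0.0041,0.0375,0,0,0],[-0.0041,0.0375,0,0,0],[0,0,0,0,0],[0,0,0,0,0],[0,0,0,0,0]]'
python3 -m jog '[[0,0,0,0,0],[0,0,0,0,0],[0,0,0,0,0],[0,0,0,0,0],[0,0,0,0,0]]'
python3 - <<'E'
from h import *
np.set_printoptions(precision=1,suppress=True)
f,s,P=look('w11.png'); print(s['position'],s['clock'],s['ft_force']); stand(P,s,550.5,-366.5)
E
```

```text
clock: 21.43
position: [457.3, 153.7, 92.0]
tool_rot: [0.99, 0.142, -0.002, 0.0]
ft_force: [-0.7, -0.4, 0.7]
width: 37.5
grasp_force: 0.0
clock: 21.85
position: [473.9, 80.8, 203.3]
tool_rot: [0.99, 0.144, 0.003, -0.0]
ft_force: [0.5, -0.2, -0.9]
width: 44.0
grasp_force: 0.0
clock: 22.27
position: [505.5, -107.6, 200.7]
tool_rot: [0.99, 0.142, 0.0, 0.0]
ft_force: [1.0, 0.4, -0.2]
width: 44.1
grasp_force: 0.0
clock: 22.68
position: [538.4, -293.4, 200.5]
tool_rot: [0.99, 0.142, 0.0, 0.0]
ft_force: [0.1, 0.6, 0.5]
width: 43.8
grasp_force: 0.0
clock: 23.1
position: [551.3, -365.3, 199.7]
tool_rot: [0.99, 0.142, -0.0, -0.001]
ft_force: [-0.5, 0.5, 0.0]
width: 44.0
grasp_force: 0.0
clock: 23.52
position: [551.8, -365.0, 200.1]
tool_rot: [0.99, 0.142, 0.0, 0.0]
ft_force: [-0.8, 0.8, 0.3]
width: 44.3
grasp_force: 0.0
[ 551.8 -365.   200.1] 23.5167 [-0.8  0.8  0.3]
66 351 [ 552.6 -367.    74.5] move tool [0.1 2.2]
90 219 [ 551.6 -367.1   97.6] move tool [-0.8  2. ]
```

View pics/w11.png

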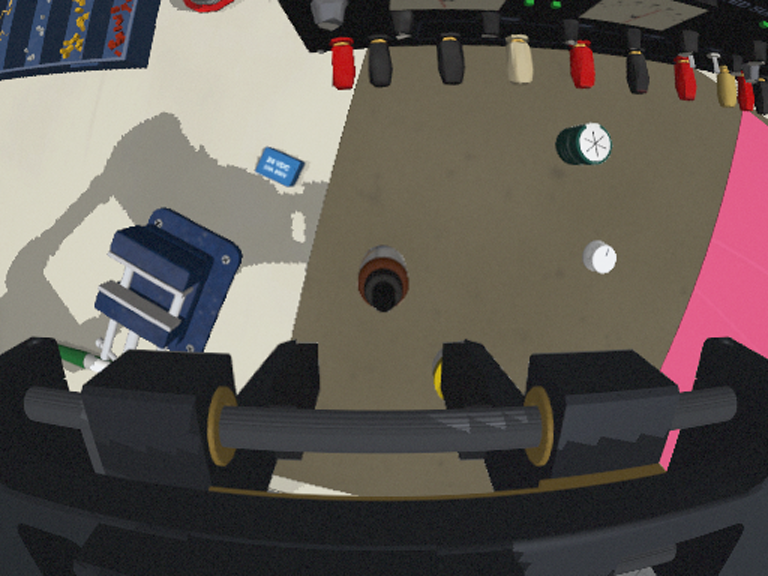

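The picture shows C's bulb at (383,290), in line with the fingers and 2 mm off sideways. Nothing is in the way, so I'm going down.

```bash
python3 -m jog '[[-0.0015,0.002,0.02,0,0],[0,0,0.035,0,0],[0,0,0.032,0,0],[0,0,0.02,0,0],[0,0,0.01,0,0]]'
python3 -m jog '[[0,0,0.004,0,0],[0,0,0,0,0],[0,0,0,0,0],[0,0,0,0,-1],[0,0,0,0,-1]]'
python3 -m jog '[[0,0,0,0,-1],[0,0,0,0,-1],[0,0,0,0,-1],[0,0,0,0,-1],[0,0,0,0,-1]]'
python3 -m jog '[[0,0,-0.012,0,-1],[0,0,-0.036,0,-1],[0,0,-0.036,0,-1],[0,0,-0.036,0,-1],[0,0,0,0,-1]]'
```

```text
clock: 23.98
position: [548.6, -366.3, 78.8]
tool_rot: [0.99, 0.142, -0.002, -0.002]
ft_force: [-1.0, 0.7, 0.2]
width: 43.7
grasp_force: 0.0
clock: 24.4
position: [552.0, -368.9, 81.0]
tool_rot: [0.99, 0.142, 0.001, 0.001]
ft_force: [0.3, 0.2, 0.2]
width: 32.7
grasp_force: 0.0
clock: 24.82
position: [551.5, -368.1, 80.3]
tool_rot: [0.99, 0.142, 0.001, 0.0]
ft_force: [-1.2, 1.4, 4.7]
width: 22.7
grasp_force: 30.3
clock: 25.23
position: [554.8, -371.1, 209.2]
tool_rot: [0.99, 0.142, 0.005, 0.005]
ft_force: [1.4, -1.1, -0.1]
width: 22.4
grasp_force: 29.9
```

```bash
python3 -m jog '[[0.0018,-0.0183,-0.012,0,-1],[0.0037,-0.0367,-0.008,0,-1],[0.0037,-0.0367,0,0,-1],[0.0037,-0.0367,0,0,-1],[0.0037,-0.0367,0,0,-1]]'
python3 -m jog '[[0.0037,-0.0367,0,0,-1],[0.0037,-0.0367,0,0,-1],[0.0037,-0.0367,0,0,-1],[0.0037,-0.0367,0,0,-1],[0.0037,-0.0367,0,0,-1]]'
python3 -m jog '[[0.0037,-0.0367,0,0,-1],[0.0037,-0.0367,0,0,-1],[0.0037,-0.0367,0,0,-1],[0.0037,-0.0367,0,0,-1],[0.0037,-0.0367,0,0,-1]]'
python3 -m jog '[[0.0037,-0.0367,0,0,-1],[0.0018,-0.0183,0,0,-1],[0,0,0.01,0,-1],[0,0,0.01,0,-1],[0,0,0,0,-1]]'
python3 -m jog '[[0,0,0,0,-1],[0,0,0,0,-1],[0,0,0,0,-1],[0,0,0,0,-1],[0,0,0,0,-1]]'
python3 - <<'E'
from h import *
np.set_printoptions(precision=3,suppress=True)
f,s,P=look('w12.png'); print(s['position'],s['clock'],s['ft_force']); held(P,s);caddy(f,P)
E
```

```text
clock: 25.65
position: [519.7, -203.8, 219.1]
tool_rot: [0.99, 0.141, 0.0, 0.0]
ft_force: [0.3, 0.4, -0.5]
width: 22.9
grasp_force: 29.9
clock: 26.07
position: [485.7, -22.2, 219.0]
tool_rot: [0.99, 0.142, 0.0, 0.0]
ft_force: [-0.1, -0.1, 0.0]
width: 22.6
grasp_force: 29.9
clock: 26.48
position: [451.9, 159.1, 219.1]
tool_rot: [0.99, 0.142, 0.0, 0.0]
ft_force: [0.9, 0.6, -1.5]
width: 22.6
grasp_force: 29.9
clock: 26.9
position: [440.8, 210.7, 195.9]
tool_rot: [0.99, 0.142, -0.002, 0.001]
ft_force: [0.1, -0.6, -0.7]
width: 22.7
grasp_force: 30.0
clock: 27.32
position: [443.0, 211.5, 199.2]
tool_rot: [0.99, 0.141, 0.0, -0.0]
ft_force: [0.0, 0.3, -0.4]
width: 22.9
grasp_force: 30.0
[442.994 211.538 199.197] 27.3167 [ 0.013  0.272 -0.39 ]
held: world off [-0.191  0.47 ] tool xy [-0.052 -0.505] tilt [-0.002 -0.015] n 1079 rms 0.22243322922464692 zmin -74.0636638106502
open ((497.5487976074219, 228.9806671142578), (38.002262115478516, 38.89131164550781), 15.846985816955566) 1030 49.79797694146677
open ((533.025634765625, 110.75115966796875), (39.30675506591797, 33.52065658569336), 16.37676429748535) 678 49.843859316127336
open ((445.0160217285156, 213.51370239257812), (29.539974212646484, 39.616737365722656), 17.62460708618164) 895 49.57497296804826
```

```bash
python3 -m jog '[[-0.0022,-0.001,0.02,0,-1],[0,0,0.025,0,-1],[0,0,0.012,0,-1],[0,0,0.006,0,-1],[0,0,0,0,-1]]'
python3 -m jog '[[0,0,0.003,0,-1],[0,0,0.003,0,-1],[0,0,0.003,0,-1],[0,0,0.001,0,-1],[0,0,0,0,-1]]'
```

```text
clock: 27.78
position: [439.0, 211.8, 134.3]
tool_rot: [0.99, 0.142, -0.002, 0.0]
ft_force: [0.0, 0.1, 0.3]
width: 22.8
grasp_force: 30.0
clock: 28.2
position: [440.4, 212.5, 126.1]
tool_rot: [0.99, 0.142, 0.0, -0.0]
ft_force: [0.4, 0.2, 0.1]
width: 22.8
grasp_force: 30.0
```

Free here too. Continuing to the floor.

```bash
python3 -m jog '[[0,0,0.006,0,-1],[0,0,0.008,0,-1],[0,0,0.008,0,-1],[0,0,0.008,0,-1],[0,0,0.006,0,-1]]'
python3 -m jog '[[0,0,0.002,0,-1],[0,0,0.001,0,-1],[0,0,0,0,-1],[0,0,0,0,-1],[0,0,0,0,-1]]'
python3 -m jog '[[0,0,0.0005,0,-1],[0,0,0.0005,0,-1],[0,0,0.0005,0,-1],[0,0,0,0,-1],[0,0,0,0,-1]]'
```

```text
clock: 28.62
position: [439.3, 212.0, 88.1]
tool_rot: [0.99, 0.142, -0.001, 0.0]
ft_force: [-0.4, -0.4, 0.3]
width: 22.5
grasp_force: 29.9
clock: 29.03
position: [440.5, 212.5, 87.2]
tool_rot: [0.99, 0.142, 0.0, -0.0]
ft_force: [-0.4, 0.7, -1.3]
width: 22.4
grasp_force: 29.9
clock: 29.45
position: [440.2, 212.3, 85.4]
tool_rot: [0.99, 0.142, 0.0, -0.0]
ft_force: [-0.1, 0.6, -0.9]
width: 23.0
grasp_force: 29.9
```

```bash
python3 -m jog '[[0,0,0.0005,0,-1],[0,0,0.0005,0,-1],[0,0,0.0005,0,-1],[0,0,0,0,-1],[0,0,0,0,-1]]'
python3 -m jog '[[0,0,0,0,-0.15],[0,0,0,0,-0.15],[0,0,0,0,-0.15],[0,0,0,0,-0.15],[0,0,-0.01,0,-0.15]]'
python3 -m jog '[[0,0,-0.025,0,-0.15],[0,0,-0.035,0,-0.15],[0,0,-0.03,0,-0.15],[0,0,-0.03,0,-0.15],[-0.04,0,-0.02,0,-0.15]]'
python3 -m jog '[[-0.02,0.02,-0.02,0,0],[0,0.02,0,0,0],[0,0,0,0,0],[0,0,0,0,0],[0,0,0,0,0]]'
python3 - <<'E'
from h import *
np.set_printoptions(precision=1,suppress=True)
f,s,P=look('w13.png'); print(s['position'],s['clock'])
for c in ((474.1,97.8),(457.3,155.4),(440.4,213)): print(c); stand(P,s,*c)
f=vision.grab_frame('top'); P=cloud(f)
for x,y in ((474.1,97.8),(457.3,155.4),(440.4,213)):
    k=P[(np.hypot(P[...,0]-x,P[...,1]-y)<16)&(P[...,2]<130)]; print('top',k[k[:,2]>90].mean(0),k[:,2].max())
E
```

```text
clock: 29.87
position: [440.1, 212.3, 83.7]
tool_rot: [0.99, 0.142, -0.0, 0.0]
ft_force: [-0.1, -1.2, -0.7]
width: 22.9
grasp_force: 29.9
clock: 30.28
position: [438.6, 211.7, 92.4]
tool_rot: [0.99, 0.142, -0.002, 0.0]
ft_force: [-0.1, -0.9, -0.4]
width: 37.2
grasp_force: 0.0
clock: 30.7
position: [409.9, 203.8, 237.7]
tool_rot: [0.99, 0.142, 0.005, -0.001]
ft_force: [0.1, 0.7, 0.9]
width: 37.5
grasp_force: 0.0
clock: 31.12
position: [396.3, 158.1, 252.4]
tool_rot: [0.99, 0.142, -0.0, -0.0]
ft_force: [-0.6, -0.3, -0.0]
width: 44.0
grasp_force: 0.0
[396.3 158.1 252.4] 31.1167
(474.1, 97.8)
66 257 [473.1 101.2  74.9] move tool [57.8 76.3]
90 157 [472.9  99.5  98.3] move tool [57.1 77.9]
(457.3, 155.4)
66 268 [456.4 155.6  74.9] move tool [56.9 19.4]
90 147 [456.1 155.5 101.7] move tool [56.7 19.4]
(440.4, 213)
66 251 [439.2 211.   74.9] move tool [ 56.  -38.6]
90 151 [438.5 211.4 100. ] move tool [ 55.4 -39.2]
top [472.2  97.6 100.6] 107.68702669079755<stdin>:7: RuntimeWarning: Mean of empty slice.
  ret = um.true_divide(
Traceback (most recent call last):
ValueError: zero-size array to reduction operation maximum which has no identity
```

View pics/w13.png

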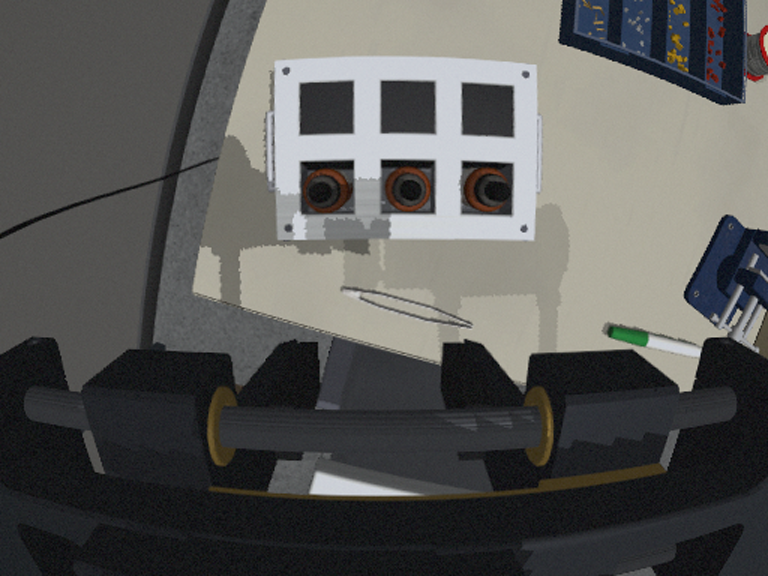

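The picture shows all three bottles upright in the near row's openings, at (325,187), (408,187) and (490,188). They are within about 4 mm of their cell centres, level with each other, and the gripper is clear.

```bash
python3 -c "
from rig import arm
print(arm.hand_in())"
```

```text
the job is handed in; nothing more can be done
None
```

I handed the job in at about 31 s with all three bottles standing upright in the caddy's three empty cells (the row nearest the robot); the last picture put each within about 4 mm of its cell's centre, though the hand-in returned no score.

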